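# Close the loaded hand mill and give it its first turn

### The arm

A 7-joint arm with a two-finger parallel gripper is mounted at the origin on the work surface. World frame = base frame: x ahead of the robot, y to its left, z up, the work surface at z = 0. Lengths are in m, angles in rad, forces in N, time in s.
With the tool pointing down it reaches from about 0.4 to 0.85 m from the base axis. Payload 4.5 kg.
Tool frame: the origin (TCP) lies at the very end of the fingers, on their centre line; the grasp point (between the pads) lies 19 mm behind it (manip.grip_depth is the distance from the TCP to the grasp point, in m); z points along the fingers, y is the line along which they close (so a half turn about z gives the same grasp; the last joint's range is limited). The gripper opens to 88 mm and grips with 3 to 60 N. Pads are 18 mm wide; open, the fingers measure 123 mm over their backs; the gripper's body (75 mm by 187 mm) begins 45 mm behind the grasp point.
Start: joints at [-1.151, 0.689, -0.195, 1.565, 0.157, 0.902, -0.215], TCP at [0.235, 0.579, 0.208] pointing down, gripper open.
Joint ranges: [-3.01, 3.01], [-0.46, 2.08], [-1.47, 1.51], [0.13, 2.56], [-1, 4.14], [0.04, 2.09], [-2.66, 2.66]. Speed limits (rad/s): [2.57, 2.57, 3.14, 3.14, 3.14, 3.14, 3.14].

### API

Orientations are given as a rotation vector (axis times angle).
In Python, from workcell import manip gives the robot as it stands.
- The arm moves only by the shell command python3 -m pendant 'ROWS' [OPENING] [FORCE]. ROWS is JSON, a list of rows, each a list of 6 numbers: the shift along the tool's x, y, z in cm, then the turn, a rotation vector about the tool's x, y, z in rad. In form: [[x, y, z, rx, ry, rz], ...]. A call has 1 to 20 rows; each row shifts and turns the commanded pose from where the row before left it, along the tool's axes as they then stand; what a row does not reach is not made up. A row lasts 1/10 s, in which the tool goes at most 50 mm and 8.59 degrees, less where a joint would pass 70% of its speed; a pose out of reach is approached as far as the arm can. A call with a gripper value outside its range is refused whole. OPENING is the finger opening in cm, from 0 to 8.81, set as the call begins (- or left out, the last holds). The fingers move at their own pace and stop on an object; FORCE is the grip in N (left out, the last holds). Time passes only in rows, so rows that do not move let the fingers close. It gives the time, the measured TCP pose, the force, the opening and the grip force at its end, in the units of the state.
- manip.sense(): the state, without advancing time (a new reading comes with each control period).
- manip.capture(name): name is "side" or "top"; returns the picture (384x512x3 uint8, red, green, blue); there is no depth.
- manip.camera_model(name): a dict with "fx", "fy", "cx", "cy" (pixels), "D" ([k1, k2, p1, p2, k3] as OpenCV has them; the pictures are not rectified), "cam_to_world" (4x4, takes a point from camera to world coordinates). Camera axes: x right, y up, looking along -z (the intrinsics and any distortion apply to the point x, -y, -z); pixel columns grow to the right and rows downward; lengths in m; the calibration is good to about 2 mm. A picture is of the moment at which its call begins. camera_model takes no time and is no camera call.
- manip.hand_in(): hands the job in; it is judged then, once.
Trained networks look in the newest picture that a camera, given by its name, has taken for a name from the list of things; names that differ only in an ending like _2 or _b are one class to them, and where a whole thing is asked for, a point or a joint stands for the part that bears it (a point fixed in the world has none). Each returns a list of dicts, best first, with "confidence" (0 to 1); they miss things now and then, are a little off and sometimes report something else, mostly with a low value. They report only what shows in the picture. A call takes as long as a camera call.
- manip.outline_of(camera, label): "mask" (384x512 bool, what is visible of it) and "point" ([column, row] in pixels, amid what is visible of it).
- manip.tip_of(camera, label): "point" ([column, row] in pixels: a listed point, or the origin of a listed thing).
The state is a dict: "clock": time; "joints": joint angles; "qd": joint speeds; "joint_efforts": joint torques, N m; "tcp_pos": TCP position; "tool_rot": TCP orientation; "wrist_force": force on the tool from outside, world axes, zero at the start; "ft_torque": the same for the moment, N m; "finger_gap": finger opening in m; "finger_force": force on a finger pad.
Only numpy, scipy, OpenCV 4.12 (cv2) and the standard library are available. Lean on these libraries where they do the work, as an engineer would, in place of code of your own. Each camera call takes 0.05 s, during which the arm holds its last target. There are 200 camera calls.

### The job

The hand mill is loaded: swing its blue hopper lid all the way shut, and only then take the crank round clockwise (seen from above) by at least one full turn, counted from where it stands now. Leave the lid shut, let go of the crank, and do not move or tip the dish, jar, scoop or fork.

Things in the scene. Friction and masses are not known exactly. Their poses are not given: they have to be found in the camera images.
- mill: fixed cast-aluminium hand mill clamped to a raised wooden board (160 x 200 mm, top at height 70 mm). Origin on the worktop, on the crank's vertical axis. Axes: z up, +x towards the clamp, -x towards the spout, -y towards the hopper. The round gear head, 92 mm wide, reaches 192 mm height. Its yaw varies
- hopper_rim (a point): centre of the hopper's open mouth, at rim height (185 mm above the worktop), at y = -155 mm in the mill's axes; the hopper is 110 mm along mill x and 100 mm along mill y
- lid (a joint): angle of the blue plastic hopper lid, rad: 0 fully shut, 1.7 to 2.05 at the start (standing up, leaning outwards, away from the crank), stop at 2.3. Stiff hinge: it stays where left at any angle (0.16 N m, some 2 N at the free edge) and has no latch
- lid_hinge (a point): middle of the lid's hinge line, on the hopper's outer edge, mill x = 0, y = -207, z = 187 mm; line parallel to mill x. Lid: plate 114 mm along the hinge, 104 mm hinge to free edge, 6 mm thick. Shut, it runs from the hinge towards the crank, top face at height 193 mm
- lid_edge (a point): middle of the lid's free edge, 104 mm from the hinge line; on the shut lid 190 mm above the worktop. On the lid's top face a ridge, 60 mm wide and 7 mm high, lies 87 to 97 mm from the hinge
- crank (a joint): turn of the crank, rad: 0 at the start whatever its direction, grows clockwise seen from above; 6.28 is one full turn. It cannot be turned anticlockwise from its start. It stays where it is left, needs about 3 to 4 N at the knob, turns on freely past one turn
- crank_axis (a point): on the crank's vertical axis, at the top of the flat crank arm, 210 mm above the worktop. The arm is a flat bar 22 mm wide with a nut of 26 mm diameter, 5 mm high, over the axis; it sweeps above the gear head, clear of the hopper, 90 mm from the axis at most
- knob_mid (a point): point on the axis of the upright black crank knob, 75 mm from the crank's axis, 243 mm above the worktop, where to grip it. The knob is 28 mm in diameter, spans 216 to 266 mm height and spins freely on its own pin, so that it can be held without turning the hand. At the start it may stand in any direction except about towards the hopper
- dish: loose round white ceramic dish with a blue rim, 184 mm across, 43 mm high, in front of the mill under its spout; origin at the centre of its underside. Bystander
- jar: loose closed glass storage jar, 104 mm diameter, 150 mm high; origin at the centre of its underside. Bystander; stands to the left or right of the mill
- scoop: loose green plastic scoop, about 170 mm long, 55 mm wide, 32 mm high, lying on the worktop; origin on the worktop near its middle. Bystander; lies to the left or right of the mill
- fork: loose steel fork, 184 mm long, 4 mm thick, lying flat; origin near its middle. Bystander

How it is judged:
On the way, in this order (a step that is already met when the one before it is completed fails the run):
1. the lid is shut, the crank not yet turned (value of joint lid below 0.08 rad and value of joint crank below 0.5 rad), for 0.2 s.
2. the crank has made a full turn clockwise with the lid shut (value of joint crank above 6.1 rad and value of joint lid below 0.08 rad), for 0.1 s.
At the end, for the whole second after the job is handed in: The lid is shut to within 0.08 rad (8 mm at its free edge), the crank stands still at 6.1 rad or more clockwise from its start (a full turn within 10 degrees, or more), and dish, jar, scoop and fork are within 30 mm of where they were, dish and jar upright within 0.2 rad (all of step 2 and velocity of joint crank below 0.1 rad/s and distance of each of dish, jar, scoop, fork from where it was at the start of the episode below 0.03 m and angle between each of dish, jar's own z axis and vertical below 0.2 rad); the robot touches nothing.
It fails at once if the crank is turned (0.5 rad or more) while the lid is open (over 0.15 rad) (value of joint crank above 0.5 rad and value of joint lid above 0.15 rad).
It fails at once if the dish, jar, scoop or fork is pushed over 30 mm from its place, or the dish or jar tipped (distance of any of dish, jar, scoop, fork from where it was at the start of the episode above 0.03 m or angle between any of dish, jar's own z axis and vertical above 0.35 rad).
It also fails if it takes over 72 s, if anything falls off the work surface, if the arm or the gripper's body presses on something with over 40 N, if the wrist force passes 120 N, or if a joint passes its speed limit or range.

## Working session

There is one attempt and no reset: what is moved stays moved. The work goes in short steps, Python scripts to look and compute and a shell command to move; the robot and the scene stay as the last step left them, time stands still between calls to the robot, and variables do not carry over. Pictures are saved under pics/ and viewed, at most 10 in all, crops included, and the job is handed in when it is done.

```bash
ls; mkdir -p pics
cat > h.py <<'E'
import numpy as np, cv2
from scipy.spatial.transform import Rotation as R
from workcell import manip
def ray(cam,p):
    m=manip.camera_model(cam);K=np.array([[m['fx'],0,m['cx']],[0,m['fy'],m['cy']],[0,0,1]])
    u=cv2.undistortPoints(np.array([[p]],float),K,np.array(m['D'],float))[0,0]
    T=np.array(m['cam_to_world']);d=T[:3,:3]@np.array([u[0],-u[1],-1]);return T[:3,3],d/np.linalg.norm(d)
def tri(pts):
    A=np.zeros((3,3));b=np.zeros(3);rs=[ray(c,p) for c,p in pts]
    for o,d in rs:
        M=np.eye(3)-np.outer(d,d);A+=M;b+=M@o
    x=np.linalg.solve(A,b);return x,[float(np.linalg.norm((np.eye(3)-np.outer(d,d))@(x-o)))*1000 for o,d in rs]
def proj(cam,X):
    m=manip.camera_model(cam);K=np.array([[m['fx'],0,m['cx']],[0,m['fy'],m['cy']],[0,0,1]]);T=np.linalg.inv(np.array(m['cam_to_world']))
    c=T[:3,:3]@X+T[:3,3];return cv2.projectPoints(np.array([[c[0],-c[1],-c[2]]]),np.zeros(3),np.zeros(3),K,np.array(m['D'],float))[0][0,0]
E
python3 - <<'E'
from h import *
np.set_printoptions(precision=4,suppress=True)
ims=[manip.capture(c) for c in('side','top')]
for c,i in zip(('side','top'),ims): cv2.imwrite(f'pics/{c}0.png',i[:,:,::-1])
for l in ['hopper_rim','lid_hinge','lid_edge','crank_axis','knob_mid','mill','dish','jar','scoop','fork']:
    r={c:manip.tip_of(c,l) for c in('side','top')}
    print(l,{c:[(np.round(x['point'],1).tolist(),round(x['confidence'],2)) for x in v[:2]] for c,v in r.items()})
    if r['side'] and r['top']: print('   ',*tri([(c,r[c][0]['point']) for c in r]))
s=manip.sense();print(s)
for c in('side','top'): print(np.array(manip.camera_model(c)['cam_to_world']))
E
```

```text
pics
hopper_rim {'side': [([283.5, 198.4], 0.62), ([299.6, 206.6], 0.49)], 'top': [([290.0, 163.5], 0.62)]}
    [ 0.5831 -0.0738  0.1776] [4.170888956926221, 4.17088895692655]
lid_hinge {'side': [([295.2, 208.5], 0.79)], 'top': [([307.0, 163.9], 0.77)]}
    [ 0.5826 -0.1233  0.1777] [2.701097595181706, 2.7010975951817944]
lid_edge {'side': [([310.2, 195.8], 0.49)], 'top': [([327.0, 157.1], 0.85), ([293.8, 165.1], 0.19)]}
    [ 0.5812 -0.1659  0.2732] [1.2922713863127204, 1.292271386312612]
crank_axis {'side': [([248.7, 164.9], 0.86)], 'top': [([235.8, 169.3], 0.5)]}
    [0.5653 0.0777 0.2093] [0.557332280810105, 0.5573322808102977]
knob_mid {'side': [([235.7, 169.2], 0.72)], 'top': [([238.2, 193.1], 0.59), ([131.3, 206.5], 0.48)]}
    [0.4998 0.0666 0.2389] [7.515333814452588, 7.515333814452573]
mill {'side': [([252.2, 204.7], 0.69), ([250.2, 164.8], 0.45)], 'top': [([240.4, 181.1], 0.93)]}
    [0.5715 0.0732 0.0116] [2.3624294869361098, 2.362429486936132]
dish {'side': [([207.3, 236.2], 0.9)], 'top': [([240.3, 238.7], 0.58)]}
    [ 0.3831  0.0764 -0.0129] [0.7843106250877385, 0.7843
[... 591 characters left out ...]
rray([-0.001 ,  0.0001,  0.0006,  0.0015, -0.0005,  0.0031, -0.0001]), 'joint_efforts': array([  0.0002, -52.7507,  -1.2673, -15.3743,  -0.052 ,  -0.0007,
         0.    ]), 'tcp_pos': array([0.2352, 0.5791, 0.2083]), 'tool_rot': array([0.6022, 3.0833, 0.0002]), 'wrist_force': array([ 0.3401, -0.0442, -0.4854]), 'ft_torque': array([-0.0177, -0.0322,  0.0311]), 'finger_force': 0.0, 'finger_gap': 0.08803069532762961}
[[ 0.7814  0.4778 -0.4014  0.0765]
 [-0.624   0.5936 -0.5082 -0.5645]
 [-0.0045  0.6476  0.762   1.015 ]
 [ 0.      0.      0.      1.    ]]
[[-0.0132  0.985  -0.1722  0.3308]
 [-0.9999 -0.0132  0.0014  0.0185]
 [-0.0009  0.1722  0.9851  1.2481]
 [ 0.      0.      0.      1.    ]]
```

Run:
```python
import cv2
a=cv2.imread('pics/side0.png')[110:290,140:380];b=cv2.imread('pics/top0.png')[100:280,110:420]
cv2.imwrite('pics/s1.png',cv2.resize(a,None,fx=3,fy=3,interpolation=2));cv2.imwrite('pics/t1.png',cv2.resize(b,None,fx=2.5,fy=2.5,interpolation=2))
```

```text
(no output)
```

View pics/s1.png

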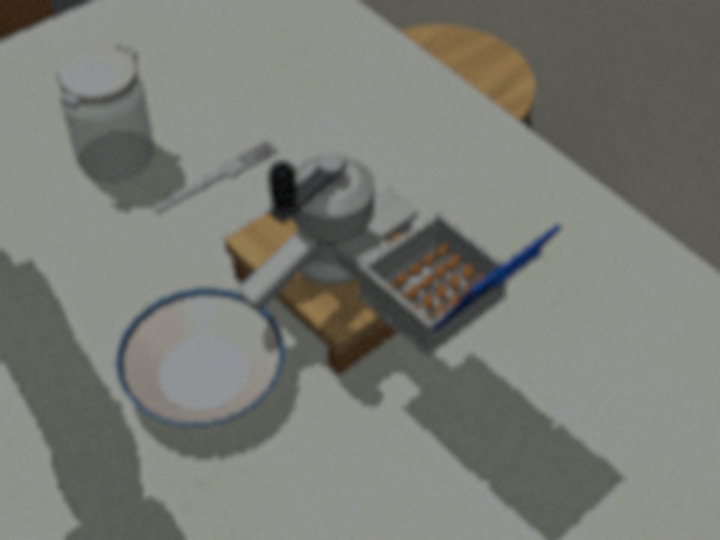

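View pics/t1.png

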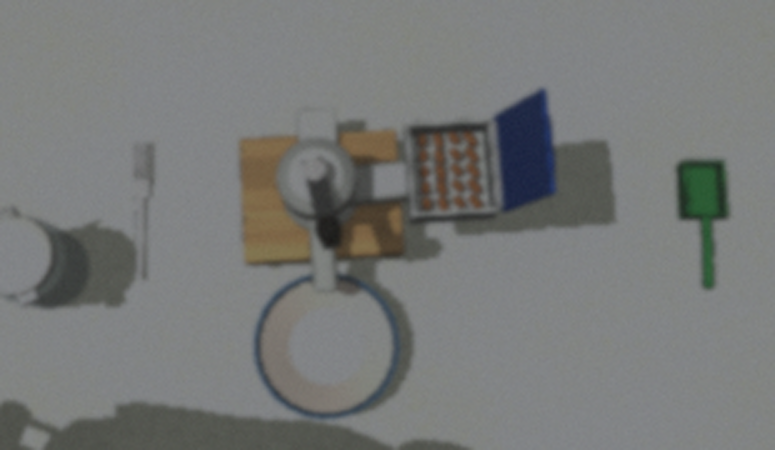

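The side view shows the lid standing open at (500,280), the knob at (284,188), and the dish, jar and fork. In the top view the hopper is at (452,170), the knob at (330,232), the lid at (525,155), and the scoop on the far right. Next I'll fit the mill pose by reprojection.

```bash
cat >> h.py <<'E'
def shift(target,yaw):
    "tool-frame shift cm and rotation to reach target with tool x along mill +y, tool y along mill +x"
    s=manip.sense();Rc=R.from_rotvec(s['tool_rot']);c,n=np.cos(yaw),np.sin(yaw)
    Rt=R.from_matrix(np.array([[-n,c,0],[c,n,0],[0,0,-1]]));
    return Rc.inv().apply(np.array(target)-s['tcp_pos'])*100,(Rc.inv()*Rt).as_rotvec()
E
python3 - <<'E'
from h import *
from scipy.optimize import least_squares
np.set_printoptions(precision=4,suppress=True)
for c in('side','top'): manip.capture(c)
N=['hopper_rim','lid_hinge','lid_edge','crank_axis','knob_mid','mill'];obs=[]
for l in N:
    for c in('side','top'):
        for x in manip.tip_of(c,l)[:1]: obs.append((l,c,np.array(x['point'])))
for c in('side','top'):
    for x in manip.outline_of(c,'knob_mid')[:1]:
        ys,xs=np.nonzero(x['mask']);print(c,x['point'],x['confidence'],xs.min(),xs.max(),ys.min(),ys.max())
def pts(p):
    x,y,w,th,k,z=p;Q=lambda a:np.array([x,y,z])+R.from_euler('z',w).apply(a)
    e=-.207+.104*np.cos(th)
    return dict(hopper_rim=Q([0,-.155,.185]),lid_hinge=Q([0,-.207,.187]),lid_edge=Q([0,e,.187+.104*np.sin(th)]),crank_axis=Q([0,0,.21]),mill=Q([0,0,0]),knob_mid=Q([.075*np.cos(k),.075*np.sin(k),.243]))
f=lambda p:np.concatenate([proj(c,pts(p)[l])-o for l,c,o in obs])
r=least_squares(f,[.567,.076,.09,1.95,-3.2,0],loss='soft_l1',f_scale=2)
print(r.x,{k:v.round(4) for k,v in pts(r.x).items()})
for (l,c,o),e in zip(obs,f(r.x).reshape(-1,2)):print(l,c,o,e)
print(shift([.58,-.24,.38],r.x[2]))
E
```

```text
side [240.1, 171.9] 0.86 230 254 161 183
top [238.3, 182.8] 0.55 231 245 162 199
[ 0.5705  0.075   0.0523  1.957  -3.0976 -0.0032] {'hopper_rim': array([ 0.5786, -0.0797,  0.1818]), 'lid_hinge': array([ 0.5814, -0.1317,  0.1838]), 'lid_edge': array([ 0.5834, -0.1708,  0.2802]), 'crank_axis': array([0.5705, 0.075 , 0.2068]), 'mill': array([ 0.5705,  0.075 , -0.0032]), 'knob_mid': array([0.4959, 0.0678, 0.2398])}
hopper_rim side [282.8 198.9] [2.3457 0.0828]
hopper_rim top [293.9 165.5] [-2.3309  0.4459]
lid_hinge side [298.7 208.1] [-0.7597  0.7924]
lid_hinge top [311.3 165. ] [-1.5232 -0.3663]
lid_edge side [312.5 196.3] [-0.5535 -1.3536]
lid_edge top [327.6 155. ] [1.9661 0.16  ]
crank_axis side [249.6 162.9] [0.7954 2.3249]
crank_axis top [235.6 167. ] [1.2762 0.4551]
knob_mid side [234.8 169.7] [-2.8995  0.2157]
knob_mid top [238.1 192.8] [ 0.897  -0.8368]
mill side [253.7 209.2] [-2.6669 -1.912 ]
mill top [239.8 184.9] [ 0.5524 -3.3012]
(array([-62.7723, -62.9092, -17.1706]), array([ 0.0001, -0.    ,  1.1327]))
```

```bash
python3 -m pendant '[[0,0,-4.3,0,0,0.14],[0,0,-4.3,0,0,0.14],[0,0,-4.3,0,0,0.14],[0,0,-4.3,0,0,0.14],[0,0,0,0,0,0.14],[0,0,0,0,0,0.14],[0,0,0,0,0,0.14],[0,0,0,0,0,0.14],[0,0,0,0,0,0]]' 0; python3 -c "
from h import *
print(shift([.582,-.24,.38],.06),manip.sense()['joints'])"
```

```text
clock: 2.8
tcp_pos: [0.235, 0.579, 0.3803]
tool_rot: [2.148, 2.292, 0.0]
wrist_force: [-0.4, -0.5, 0.9]
finger_gap: 0.0184
finger_force: 0.0
(array([-8.39794487e+01,  2.93243937e+01,  5.84986322e-02]), array([0.00029583, 0.0002066 , 0.00479498])) [-1.31753034  0.54512069  0.10968621  1.30307371 -0.05863037  1.29658743
 -1.14294827]
```

```bash
python3 -m pendant '[[0,4.4,0,0,0,0],[0,4.4,0,0,0,0],[0,4.4,0,0,0,0],[0,4.4,0,0,0,0],[0,4.4,0,0,0,0],[0,4.4,0,0,0,0],[0,3,0,0,0,0]]'; python3 -m pendant '[[-4.4,0,0,0,0,0],[-4.4,0,0,0,0,0],[-4.4,0,0,0,0,0],[-4.4,0,0,0,0,0],[-4.4,0,0,0,0,0],[-4.4,0,0,0,0,0],[-4.4,0,0,0,0,0],[-4.4,0,0,0,0,0],[-4.4,0,0,0,0,0],[-4.4,0,0,0,0,0],[-4.4,0,0,0,0,0],[-4.4,0,0,0,0,0],[-4.4,0,0,0,0,0],[-4.4,0,0,0,0,0],[-4.4,0,0,0,0,0],[-4.4,0,0,0,0,0],[-4.4,0,0,0,0,0],[-4.4,0,0,0,0,0],[-4.4,0,0,0,0,0],[0,0,0,0,0,0]]'
 python3 -c "
from h import *
print(shift([.582,-.235,.245],.06),manip.sense()['joints'])"
```

```text
clock: 3.5
tcp_pos: [0.5317, 0.5966, 0.3797]
tool_rot: [2.146, 2.293, -0.0]
wrist_force: [0.5, 1.3, -0.7]
finger_gap: 0.0009
finger_force: 0.0
clock: 5.5
tcp_pos: [0.5808, -0.2424, 0.3799]
tool_rot: [2.155, 2.282, -0.008]
wrist_force: [-0.6, -0.2, 0.2]
finger_gap: 0.0004
finger_force: 0.0
(array([ 0.81054717,  0.18980317, 13.48548012]), array([-0.00196776,  0.00547841, -0.00257042])) [ 0.2331695   0.555208    0.16343385  1.29157672 -0.08308019  1.30118429
  0.45196168]
```

```bash
python3 -m pendant '[[0,0,3.4,0,0,0],[0,0,3.4,0,0,0],[0,0,3.4,0,0,0],[0,0,3.3,0,0,0],[0,0,0,0,0,0]]'; python3 -m pendant '[[1.2,0,0,0,0,0],[1.2,0,0,0,0,0],[1.2,0,0,0,0,0],[1.2,0,0,0,0,0],[1.2,0,0,0,0,0],[1.2,0,0,0,0,0],[1.2,0,0,0,0,0],[0,0,0,0,0,0]]'
```

```text
clock: 6.0
tcp_pos: [0.5799, -0.2314, 0.241]
tool_rot: [-2.137, -2.289, 0.005]
wrist_force: [0.5, 1.0, -0.7]
finger_gap: 0.0004
finger_force: 0.0
clock: 6.8
tcp_pos: [0.5793, -0.1547, 0.2525]
tool_rot: [2.143, 2.281, 0.0]
wrist_force: [-9.1, -5.8, 32.9]
finger_gap: -0.0
finger_force: 16.7
```

```bash
python3 -m pendant '[[1.2,0,0,0,0,0],[1.2,0,0,0,0,0],[1.2,0,0,0,0,0],[1.2,0,0,0,0,0],[1.2,0,0,0,0,0],[1.2,0,0,0,0,0],[0,0,0,0,0,0]]'
python3 - <<'E'
from h import *
s=cv2.resize(manip.capture('side')[110:290,180:380],None,fx=2,fy=2);t=cv2.resize(manip.capture('top')[100:280,190:390],None,fx=2,fy=2)
cv2.imwrite('pics/b.png',np.hstack([s,t])[:,:,::-1])
E
```

```text
clock: 7.5
tcp_pos: [0.5724, -0.0749, 0.2449]
tool_rot: [-2.143, -2.294, -0.001]
wrist_force: [0.2, 1.7, 1.5]
finger_gap: 0.0008
finger_force: 0.9
```

View pics/b.png

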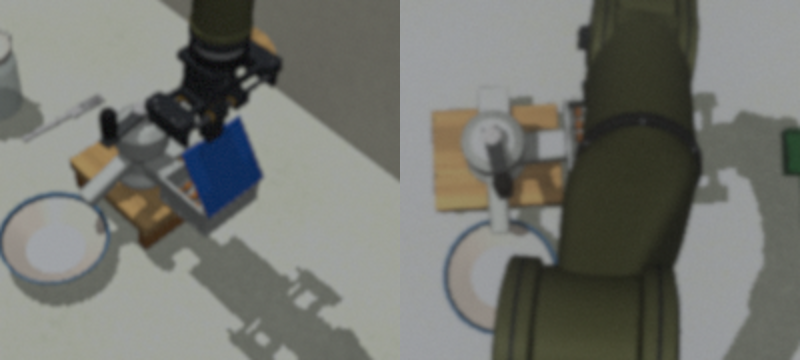

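Run:
```python
from h import *
im=manip.capture('side');o=manip.outline_of('side','lid')
print([(x['confidence'],x['point']) for x in o],[(x['confidence'],x['point']) for x in manip.tip_of('side','lid_edge')])
t=manip.sense()['tcp_pos'];print('tcp px',proj('side',t))
yaw=.06;Q=lambda a:np.array([.5705,.075,0])+R.from_euler('z',yaw).apply(a)
for th in (.4,.6,.8,1.0,1.2,1.4,1.6,1.8): print(th,*[proj('side',Q([sx,-.207+.104*np.cos(th),.187+.104*np.sin(th)])).round(0) for sx in(-.057,.057)])
c=im[150:230,240:340];cv2.imwrite('pics/c.png',cv2.resize(c,None,fx=7,fy=7,interpolation=2)[:,:,::-1])
```

```text
[(0.94, [295.5, 191.2]), (0.68, [238.5, 170.4]), (0.41, [270.4, 200.5])] [(0.75, [287.4, 179.1])]
tcp px [284.67673841 185.44153879]
0.4 [261. 190.] [289. 171.]
0.6 [264. 188.] [292. 168.]
0.8 [267. 187.] [296. 167.]
1.0 [272. 187.] [301. 167.]
1.2 [277. 188.] [306. 168.]
1.4 [282. 191.] [311. 170.]
1.6 [288. 195.] [317. 174.]
1.8 [293. 201.] [323. 179.]
```

View pics/c.png

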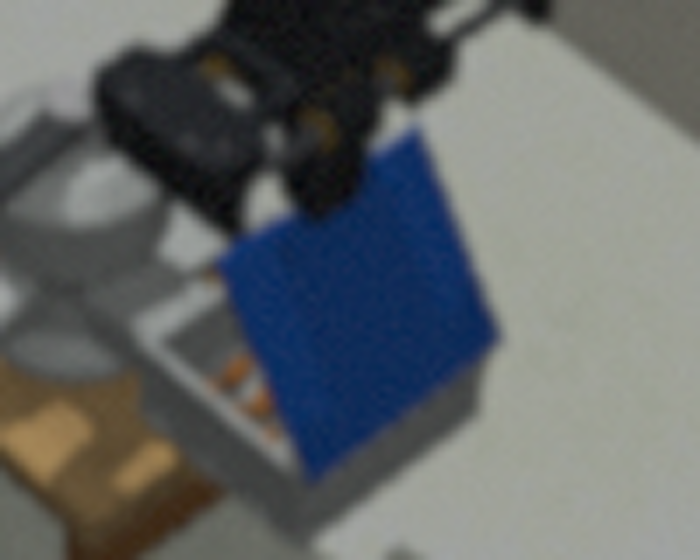

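The close-up shows the lid at about 1.0 rad, with its free-edge corners at crop (220,260) and (415,130). The fingertips are hidden behind that edge, so they seem to have slipped past the lid. I'll lift out, step back and look.

```bash
python3 -m pendant '[[0,0,-2,0,0,0],[0,0,-3,0,0,0],[0,0,-3,0,0,0],[0,0,-3,0,0,0],[-3,0,0,0,0,0],[-4,0,0,0,0,0],[0,0,0,0,0,0]]'
python3 - <<'E'
from h import *
im=manip.capture('side')
print([(x['confidence'],x['point']) for x in manip.tip_of('side','lid_edge')],[(x['confidence'],x['point']) for x in manip.tip_of('side','knob_mid')],proj('side',manip.sense()['tcp_pos']))
c=im[130:230,220:340];cv2.imwrite('pics/d.png',cv2.resize(c,None,fx=5,fy=5,interpolation=2)[:,:,::-1])
E
```

```text
clock: 8.45
tcp_pos: [0.5759, -0.1564, 0.3553]
tool_rot: [2.158, 2.278, -0.008]
wrist_force: [-1.5, -0.4, -1.1]
finger_gap: 0.0002
finger_force: 0.0
[(0.75, [286.2, 181.3]), (0.52, [236.5, 172.9])] [(0.57, [233.3, 171.6])] [307.15964974 171.37470582]
```

View pics/d.png

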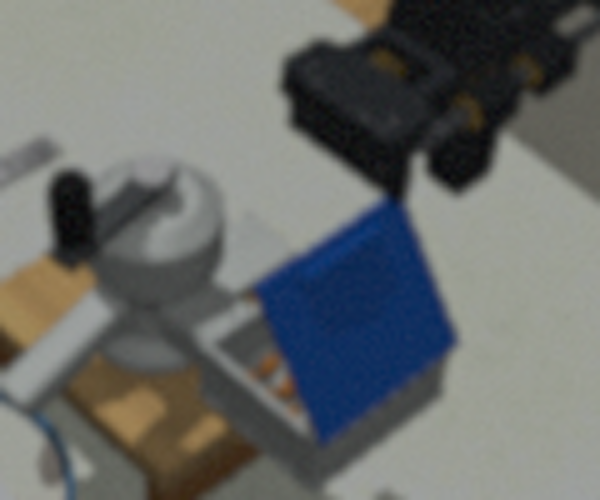

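The lid stands at about 1.0 rad with corners at (258,290) and (395,198) in the crop, and the tool is now clear on its outer side. I'll descend behind it and sweep it shut along its arc.

```bash
python3 -m pendant '[[0,0,3.5,0,0,0],[0,0,3.5,0,0,0],[0,0,3.3,0,0,0],[0,0,0,0,0,0],[1.5,0,0,0,0,0],[1.5,0,0,0,0,0],[1.2,0,0,0,0,0],[1.2,0,0,0,0,0],[0,0,0,0,0,0]]'
```

```text
clock: 9.5
tcp_pos: [0.5743, -0.0908, 0.2531]
tool_rot: [-2.143, -2.297, -0.003]
wrist_force: [0.7, -0.3, 0.7]
finger_gap: 0.0002
finger_force: 0.0
```

```bash
python3 -m pendant '[[1,0,0.5,0,0,0],[0.5,0,0.5,0,0,0],[0.6,0,0.7,0,0,0],[0.4,0,0.6,0,0,0],[0,0,0,0,0,0]]'
python3 - <<'E'
from h import *
im=manip.capture('side')
print([(x['confidence'],x['point']) for x in manip.tip_of('side','lid_edge')])
c=im[130:230,220:340];cv2.imwrite('pics/e.png',cv2.resize(c,None,fx=5,fy=5,interpolation=2)[:,:,::-1])
E
```

```text
clock: 10.0
tcp_pos: [0.5725, -0.0658, 0.2291]
tool_rot: [-2.143, -2.294, -0.004]
wrist_force: [0.1, 1.2, 1.3]
finger_gap: 0.0005
finger_force: 1.1
[(0.56, [283.2, 177.1]), (0.24, [178.6, 160.4])]
```

View pics/e.png

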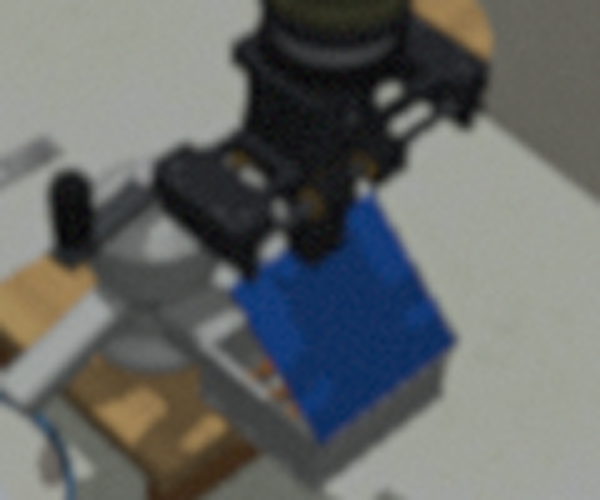

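Run:
```python
from h import *
import itertools
def ov(f,tcp,rv,th):
    im=cv2.imread(f);im=cv2.resize(im,(390*1,325)) if 0 else im
    P=lambda X:tuple(int(v) for v in (proj('side',X)-[220,130])*5)
    Rt=R.from_rotvec(rv)
    c=[np.array(tcp)+Rt.apply([a,b,d]) for a,b,d in itertools.product((-.009,.009),(-.0175,.0175),(0,-.064))]
    for i,j in itertools.combinations(range(8),2):
        if bin(i^j).count('1')==1: cv2.line(im,P(c[i]),P(c[j]),(0,255,255),1)
    Q=lambda a:np.array([.5705,.075,-.003])+R.from_euler('z',.052).apply(a)
    l=[Q([sx,-.207+r*np.cos(th),.187+r*np.sin(th)]) for sx,r in((-.057,0),(.057,0),(.057,.104),(-.057,.104))]
    for i in range(4): cv2.line(im,P(l[i]),P(l[(i+1)%4]),(0,0,255),1)
    return im[50:480,0:500]
a=ov('pics/d.png',[.5759,-.1564,.3553],[2.158,2.278,-.008],1.0)
b=ov('pics/e.png',[.5725,-.0658,.2291],[-2.143,-2.294,-.004],.75)
o=np.hstack([a,b]);cv2.imwrite('pics/o.png',cv2.resize(o,(800,int(430*.8)),interpolation=3))
```

```text
(no output)
```

View pics/o.png

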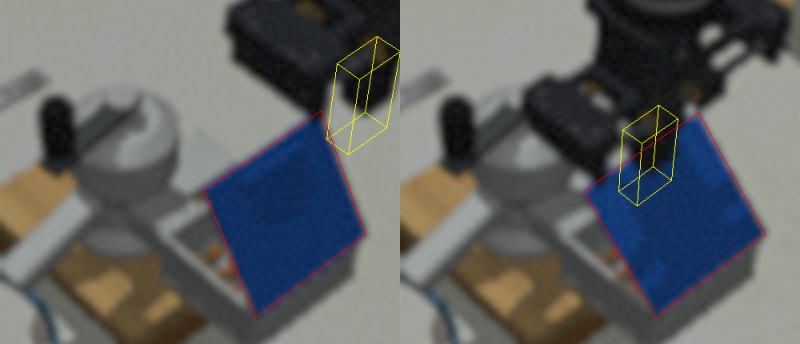

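The overlay shows the lid model (θ≈0.75) matching the picture. The dark finger covers the lid's outer face, but it ends about 2 cm short of the reported TCP. So the tool is on the correct side and pushing. I'll keep following the arc and watch the force.

```bash
python3 -m pendant '[[0.6,0,0.8,0,0,0],[0.5,0,0.9,0,0,0],[0.4,0,1,0,0,0],[0.3,0,1,0,0,0],[0,0,0,0,0,0]]';  python3 - <<'E'
from h import *
im=manip.capture('side')
print([(x['confidence'],x['point']) for x in manip.tip_of('side','lid_edge')],manip.sense()['wrist_force'])
c=im[130:230,220:340];c=cv2.resize(c,None,fx=5,fy=5,interpolation=2)[:,:,::-1].copy()
P=lambda X:tuple(int(v) for v in (proj('side',X)-[220,130])*5)
Q=lambda a:np.array([.5705,.075,-.003])+R.from_euler('z',.052).apply(a)
for th,col in((.1,(0,255,0)),(.3,(0,255,255)),(.5,(0,0,255))):
    cv2.line(c,P(Q([-.057,-.207+.104*np.cos(th),.187+.104*np.sin(th)])),P(Q([-.057,-.207,.187])),col,1)
cv2.imwrite('pics/f.png',c)
E
```

```text
clock: 10.6
tcp_pos: [0.5695, -0.0511, 0.1903]
tool_rot: [-2.146, -2.291, 0.005]
wrist_force: [0.1, 0.6, -0.1]
finger_gap: 0.0003
finger_force: 0.0
[(0.92, [273.1, 181.1])] [ 0.68837415 -1.12806657  0.12962051]
```

View pics/f.png

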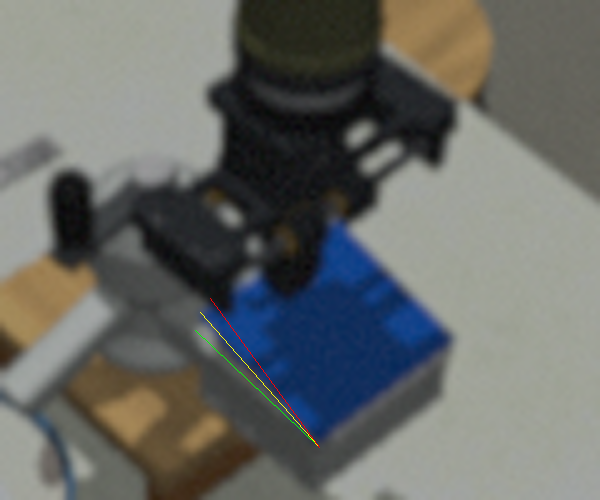

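The lid is now near 0.35 rad, with its left edge lying between the yellow and red guide lines. I'll lift the tool to confirm it isn't caught under the lid, and measure the angle by fitting the mask.

```bash
cat >> h.py <<'E'
def lidangle():
    Q=lambda a:np.array([.5705,.075,-.003])+R.from_euler('z',.052).apply(a);out=[]
    for c in('side','top'):
        manip.capture(c);o=manip.outline_of(c,'lid');t=manip.tip_of(c,'lid_edge')
        g=np.arange(0,2.2,.02)
        if o:
            def iou(th):
                q=np.array([proj(c,Q([sx,-.207+r*np.cos(th)-.006*np.sin(th),.187+r*np.sin(th)+.006*np.cos(th)])) for sx,r in((-.057,0),(.057,0),(.057,.104),(-.057,.104))])
                m=np.zeros((384,512),np.uint8);cv2.fillPoly(m,[q.round().astype(int)],1);m=m>0;return (m&o[0]['mask']).sum()/(m|o[0]['mask']).sum()
            v=[iou(x) for x in g];out.append((c,'mask',round(o[0]['confidence'],2),round(g[np.argmax(v)],2),round(max(v),2)))
        if t:
            e=[np.linalg.norm(proj(c,Q([0,-.207+.104*np.cos(x),.187+.104*np.sin(x)]))-t[0]['point']) for x in g];out.append((c,'edge',round(t[0]['confidence'],2),round(g[np.argmin(e)],2),round(min(e),1)))
    return out
E
python3 -m pendant '[[0,0,-2,0,0,0],[0,0,-2.5,0,0,0],[0,0,-2.5,0,0,0],[0,0,-2,0,0,0],[0,0,0,0,0,0]]';python3 -c "
from h import *
print(lidangle())"
```

```text
clock: 11.2
tcp_pos: [0.5729, -0.0522, 0.2854]
tool_rot: [2.146, 2.287, 0.006]
wrist_force: [0.0, 0.6, -0.8]
finger_gap: 0.0006
finger_force: 0.0
[('side', 'mask', 0.63, np.float64(0.24), np.float64(0.96)), ('side', 'edge', 0.69, np.float64(0.34), np.float64(2.0)), ('top', 'mask', 0.73, np.float64(0.0), np.float64(0.0))]
```

```bash
python3 -m pendant '[[0,0,3,0,0,0],[0,0,3,0,0,0],[0,0,2.3,0,0,0],[0,0,0.7,0,0,0],[0,0,0.7,0,0,0],[0,0,0,0,0,0]]'; python3 -m pendant '[[0,0,0.5,0,0,0],[0,0,0.3,0,0,0],[0,0,0,0,0,0]]';python3 -c "
from h import *
print(lidangle())"
```

```text
clock: 12.1
tcp_pos: [0.571, -0.0512, 0.1851]
tool_rot: [-2.148, -2.292, 0.0]
wrist_force: [-0.4, 0.1, -0.2]
finger_gap: 0.0003
finger_force: 0.0
clock: 12.4
tcp_pos: [0.5712, -0.0512, 0.1775]
tool_rot: [2.148, 2.292, 0.001]
wrist_force: [0.1, 1.0, -0.0]
finger_gap: 0.0006
finger_force: 0.0
[('side', 'mask', 0.9, np.float64(0.08), np.float64(0.86)), ('side', 'edge', 0.82, np.float64(0.06), np.float64(0.7))]
```

```bash
python3 -m pendant '[[0,0,0.3,0,0,0],[0,0,0.3,0,0,0],[0,0,0,0,0,0]]'; python3 -m pendant '[[0,0,0.3,0,0,0],[0,0,0,0,0,0]]'; python3 -m pendant '[[0,0,0.3,0,0,0],[0,0,0,0,0,0]]'
```

```text
clock: 13.0
tcp_pos: [0.5708, -0.0511, 0.1709]
tool_rot: [-2.148, -2.292, 0.001]
wrist_force: [-0.1, 0.1, -0.2]
finger_gap: 0.0003
finger_force: 0.0
clock: 13.2
tcp_pos: [0.5711, -0.0525, 0.1681]
tool_rot: [2.148, 2.291, -0.001]
wrist_force: [0.6, -2.0, -0.5]
finger_gap: 0.0006
finger_force: 0.8
clock: 13.4
tcp_pos: [0.5713, -0.0526, 0.1653]
tool_rot: [2.149, 2.29, -0.001]
wrist_force: [1.3, -4.3, -0.6]
finger_gap: 0.0006
finger_force: 2.0
```

Run:
```python
from h import *
im=manip.capture('side')
c=im[130:220,230:320];c=cv2.resize(c,None,fx=6.5,fy=6.5,interpolation=2)[:,:,::-1]
cv2.imwrite('pics/g.png',c)
print(lidangle(),[np.round((proj('side',manip.sense()['tcp_pos']+[0,0,d])-[230,130])*6.5) for d in (0,.02,.03)])
```

```text
[('side', 'mask', 0.89, np.float64(0.0), np.float64(0.82)), ('side', 'edge', 0.67, np.float64(0.14), np.float64(1.9))] [array([305., 444.]), array([307., 416.]), array([308., 401.])]
```

View pics/g.png

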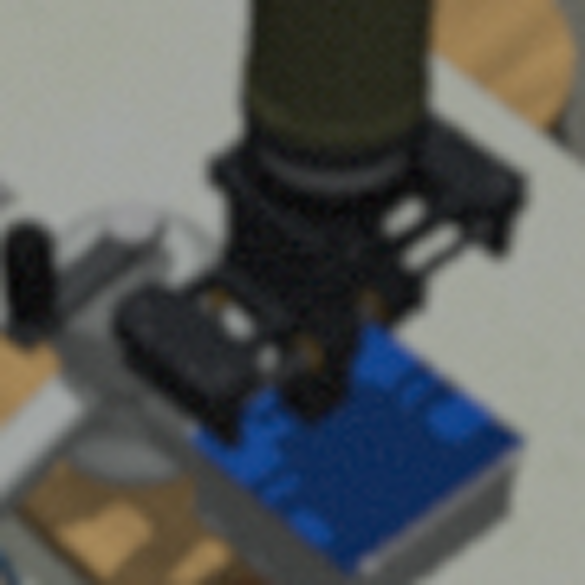

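```bash
python3 -m pendant '[[-0.3,0,0.2,0,0,0],[0,0,0,0,0,0]]'; python3 -m pendant '[[-0.1,0,0.3,0,0,0],[0,0,0,0,0,0]]'; python3 -m pendant '[[0,0,0.3,0,0,0],[0,0,0,0,0,0]]';python3 -c "
from h import *
print(lidangle(),lidangle())"
```

```text
clock: 13.95
tcp_pos: [0.5709, -0.0531, 0.1631]
tool_rot: [-2.146, -2.292, -0.001]
wrist_force: [0.4, -0.1, 0.6]
finger_gap: 0.0002
finger_force: 0.2
clock: 14.15
tcp_pos: [0.571, -0.0531, 0.1629]
tool_rot: [-2.145, -2.292, -0.004]
wrist_force: [-6.1, 2.3, 21.5]
finger_gap: 0.0005
finger_force: 10.8
clock: 14.35
tcp_pos: [0.5711, -0.0531, 0.1626]
tool_rot: [-2.146, -2.293, -0.006]
wrist_force: [-11.5, 2.3, 41.9]
finger_gap: 0.0004
finger_force: 21.1
[('side', 'mask', 0.7, np.float64(0.0), np.float64(0.77)), ('side', 'edge', 0.76, np.float64(0.16), np.float64(1.5)), ('top', 'edge', 0.18, np.float64(0.0), np.float64(39.8))] [('side', 'mask', 0.8, np.float64(0.0), np.float64(0.78)), ('side', 'edge', 0.71, np.float64(0.0), np.float64(1.9)), ('top', 'mask', 0.43, np.float64(0.0), np.float64(0.0))]
```

```bash
python3 -m pendant '[[0,0,-2,0,0,0],[0,0,-4,0,0,0],[0,0,-4,0,0,0],[0,0,-4,0,0,0],[0,0,0,0,0,0]]' 8.8
python3 - <<'E'
from h import *
P={'side':[],'top':[]}
for i in range(3):
    print(lidangle())
    for c in P:
        r=manip.tip_of(c,'knob_mid')
        if r and r[0]['confidence']>.3: P[c].append(r[0]['point'])
        a=manip.tip_of(c,'crank_axis');print(c,r[:1],a[:1])
m={c:np.median(v,0) for c,v in P.items()};print(m,tri(list(m.items())))
E
```

```text
clock: 15.45
tcp_pos: [0.5744, -0.0544, 0.3026]
tool_rot: [2.142, 2.289, 0.012]
wrist_force: [0.5, -0.7, 0.5]
finger_gap: 0.0382
finger_force: 0.0
[('side', 'mask', 0.8, np.float64(0.0), np.float64(0.91)), ('side', 'edge', 0.71, np.float64(0.06), np.float64(0.7))]
side [{'point': [236.4, 171.0], 'confidence': 0.8}] [{'point': [252.0, 163.9], 'confidence': 0.67}]
top [{'point': [239.4, 196.4], 'confidence': 0.53}] [{'point': [236.0, 167.1], 'confidence': 0.68}]
[('side', 'mask', 0.7, np.float64(0.04), np.float64(0.94)), ('side', 'edge', 0.91, np.float64(0.14), np.float64(0.2)), ('top', 'edge', 0.3, np.float64(0.0), np.float64(36.7))]
side [{'point': [236.3, 169.9], 'confidence': 0.57}] []
top [{'point': [239.4, 195.7], 'confidence': 0.53}] [{'point': [235.3, 171.0], 'confidence': 0.64}]
[('side', 'mask', 0.63, np.float64(0.04), np.float64(0.93)), ('side', 'edge', 0.97, np.float64(0.12), np.float64(0.3))]
side [{'point': [235.4, 171.8], 'confidence': 0.82}] [{'point': [252.5, 167.4], 'confidence': 0.59}]
top [{'point': [240.0, 193.5], 'confidence': 0.51}] [{'point': [236.9, 169.3], 'confidence': 0.64}]
{'side': array([236.3, 171. ]), 'top': array([239.4, 195.7])} (array([0.49535559, 0.06228969, 0.23690126]), [10.16983482496759, 10.169834824967555])
```

Run:
```python
from h import *
W={'side':(222,150,250,196),'top':(228,176,256,208)};D={};pan=[]
for c,(a,b,d,e) in W.items():
    im=np.mean([manip.capture(c) for _ in range(3)],0);g=im.max(2);D[c]=(g[b:e,a:d]<60)
    ys,xs=np.nonzero(D[c]);print(c,g[b:e,a:d].min(),D[c].sum(),xs.mean()+a,ys.mean()+b,xs.min()+a,xs.max()+a,ys.min()+b,ys.max()+b)
    I=im[120:230,215:325] ;pan.append(cv2.resize(I,None,fx=3.5,fy=3.5,interpolation=2))
cv2.imwrite('pics/k.png',np.hstack(pan)[:,:,::-1])
ang=np.linspace(0,2*np.pi,16,endpoint=False)
def hull(c,x,y):
    q=np.array([proj(c,np.array([x+.014*np.cos(t),y+.014*np.sin(t),z])) for z in(.216,.266) for t in ang])
    h=cv2.convexHull(q.astype(np.float32));m=np.zeros((384*1,512),np.uint8);cv2.fillPoly(m,[h.round().astype(int)],1);a,b,d,e=W[c];return m[b:e,a:d]>0
best=[]
for x in np.arange(.48,.53,.002):
  for y in np.arange(.04,.1,.002):
    v=[(hull(c,x,y)&D[c]).sum()/(hull(c,x,y)|D[c]).sum() for c in W];best.append((sum(v),x,y,v))
for b in sorted(best,reverse=True,key=lambda t:t[0])[:5]:print(np.round(b[:3],3),np.round(b[3],2))
for i in (0,1):
  b=max(best,key=lambda t:t[3][i]);print(i,np.round(b[1:3],3),b[3])
```

```text
side 12.0 166 235.94578313253012 173.7710843373494 230 249 165 182
top 33.666666666666664 116 241.64655172413794 190.73275862068965 237 251 181 198[ WARN:0@6.792] global loadsave.cpp:1063 imwrite_ Unsupported depth image for selected encoder is fallbacked to CV_8U.
Traceback (most recent call last):
  File "h.py", line 14, in proj
    m=manip.camera_model(cam);K=np.array([[m['fx'],0,m['cx']],[0,m['fy'],m['cy']],[0,0,1]]);T=np.linalg.inv(np.array(m['cam_to_world']))
ValueError: time passes only in moves, steps and waits
```

View pics/k.png

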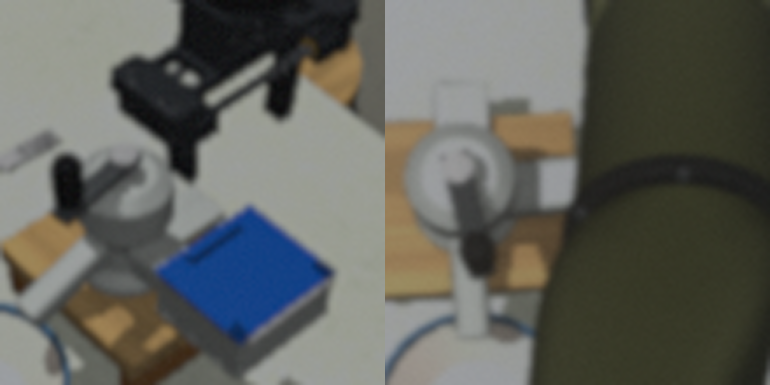

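The left panel shows the lid lying flat and shut, with its ridge visible at (215,240). In the right panel the knob is at about (478,250). I'll fit the knob with cached camera models.

```bash
cat >> h.py <<'E'
_C={c:manip.camera_model(c) for c in('side','top')}
def proj(cam,X):
    m=_C[cam];K=np.array([[m['fx'],0,m['cx']],[0,m['fy'],m['cy']],[0,0,1]]);T=np.linalg.inv(np.array(m['cam_to_world']))
    c=np.atleast_2d(X)@T[:3,:3].T+T[:3,3];q=cv2.projectPoints(c*[1,-1,-1],np.zeros(3),np.zeros(3),K,np.array(m['D'],float))[0][:,0]
    return q[0] if np.ndim(X)==1 else q
E
python3 - <<'E'
from h import *
W={'side':(226,158,243,184),'top':(232,180,250,202)};D={}
for c,(a,b,d,e) in W.items():
    g=np.mean([manip.capture(c) for _ in range(3)],0).max(2)[b:e,a:d];D[c]=g<(50 if c=='side' else 58)
    ys,xs=np.nonzero(D[c]);print(c,D[c].sum(),xs.mean()+a,ys.mean()+b,ys.max()+b,ys.min()+b);print('\n'.join(''.join('#' if v else '.' for v in r) for r in D[c]))
t=np.linspace(0,2*np.pi,16,endpoint=False)
def hull(c,x,y):
    q=proj(c,np.array([[x+.014*np.cos(k),y+.014*np.sin(k),z] for z in(.216,.266) for k in t]))
    m=np.zeros((384,512),np.uint8);cv2.fillPoly(m,[cv2.convexHull(q.astype(np.float32)).round().astype(int)],1);a,b,d,e=W[c];return m[b:e,a:d]>0
B=[]
for x in np.arange(.48,.53,.002):
  for y in np.arange(.04,.1,.002):
    v=[(hull(c,x,y)&D[c]).sum()/(hull(c,x,y)|D[c]).sum() for c in W];B.append((sum(v),x,y,v))
for b in sorted(B,reverse=True,key=lambda t:t[0])[:4]:print(np.round(b[:3],3),np.round(b[3],2))
for i in (0,1):
  b=max(B,key=lambda t:t[3][i]);print(i,np.round(b[1:3],3),np.round(b[3],2))
E
```

```text
side 127 234.51968503937007 173.6535433070866 182 165
.................
.................
.................
.................
.................
.................
.................
......####.......
.....######......
.....#######.....
.....#######.....
.....#######.....
.....#######.....
.....#######.....
.....########....
.....########....
.....########....
.....########....
.....########....
......########...
......########...
......########...
.....#########...
......#######....
.......##........
.................
top 107 241.52336448598132 191.01869158878503 198 184
..................
..................
..................
..................
...........##.....
.......######.....
......#######.....
.....########.....
.....#########....
......########....
.....#########....
.....#########....
......#########...
......#########...
......########....
.......#######....
.......#######....
........######....
.........###......
..................
..................
..................
[1.348 0.498 0.06 ] [0.56 0.79]
[1.319 0.496 0.058] [0.62 0.7 ]
[1.313 0.496 0.06 ] [0.54 0.77]
[1.311 0.496 0.062] [0.55 0.76]
0 [0.488 0.048] [0.71 0.27]
1 [0.498 0.06 ] [0.56 0.79]
```

Run:
```python
from h import *
s=manip.sense();Rt=R.from_rotvec(s['tool_rot']);print(s['tcp_pos'],s['finger_gap'])
for d in(0,.01,.02,.03):print(d,[proj('side',s['tcp_pos']+Rt.apply([0,y,-d])).round(1) for y in(-.053,.053)])
print(shift([.498,.061,.303],.052),shift([.498,.061,.224],.052))
```

```text
[ 0.57124413 -0.0551814   0.29735087] 0.08829717835383018
0 [array([265.7, 177.5]), array([293.1, 158.8])]
0.01 [array([265.8, 174.9]), array([293.4, 156.2])]
0.02 [array([265.9, 172.3]), array([293.7, 153.6])]
0.03 [array([265.9, 169.7]), array([294. , 150.9])]
(array([12.06882453, -6.55540471, -0.56344542]), array([-3.71075491e-05, -1.01583048e-04,  1.29100046e-02])) (array([12.06802016, -6.55511674,  7.33655454]), array([-3.71075491e-05, -1.01583048e-04,  1.29100046e-02]))
```

The open fingertips in the picture sit 20 to 30 mm above the reported TCP. The lid contact agrees: the tool stopped at a reading of 0.163 on a surface at 0.193. I'll allow for that offset and aim for a TCP reading of about 0.203 at the knob.

```bash
python3 -m pendant '[[4,-2.2,0,0,0,0],[4,-2.2,0,0,0,0],[4.1,-2.2,0,0,0,0],[0,0,0,0,0,0]]'; python3 -m pendant '[[0,0,2.5,0,0,0],[0,0,2.5,0,0,0],[0,0,2.3,0,0,0],[0,0,2,0,0,0],[0,0,0,0,0,0]]';python3 - <<'E'
from h import *
print(manip.sense()['wrist_force']); P=[]
for c in('side','top'):
    P.append(cv2.resize(manip.capture(c)[130:220,205:295],None,fx=4.4,fy=4.4,interpolation=2))
cv2.imwrite('pics/m.png',np.hstack(P)[:,:,::-1])
E
```

```text
clock: 17.95
tcp_pos: [0.4942, 0.0681, 0.2973]
tool_rot: [-2.133, -2.3, -0.001]
wrist_force: [0.3, 0.0, 0.3]
finger_gap: 0.0881
finger_force: 0.0
clock: 18.45
tcp_pos: [0.4961, 0.0605, 0.2025]
tool_rot: [-2.147, -2.29, 0.006]
wrist_force: [0.5, -0.1, 0.4]
finger_gap: 0.0879
finger_force: 0.0
[ 0.45030474 -0.05512632  0.36651481]
```

View pics/m.png

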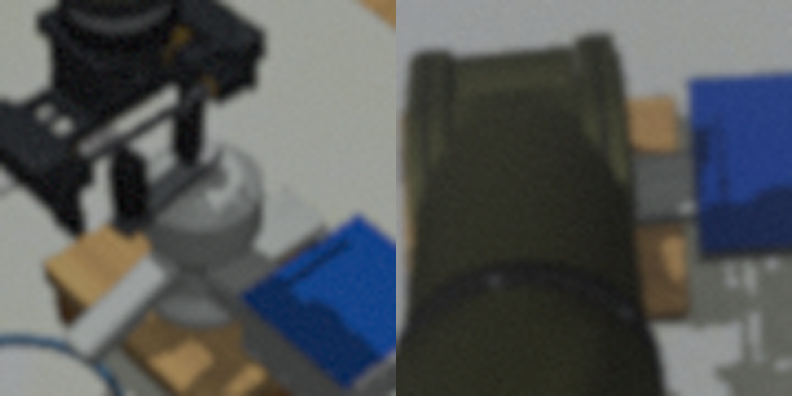

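The knob at (128,185) sits between the near finger, around (80,205), and the far one, around (190,135). That picture was my 11th, one over the limit of 10, so I won't view any more. Closing on the knob now.

```bash
python3 -m pendant '[[0,0,0,0,0,0],[0,0,0,0,0,0],[0,0,0,0,0,0],[0,0,0,0,0,0],[0,0,0,0,0,0],[0,0,0,0,0,0],[0,0,0,0,0,0],[0,0,0,0,0,0]]' 1.5 30
```

```text
clock: 19.35
tcp_pos: [0.4965, 0.0612, 0.2043]
tool_rot: [-2.147, -2.291, 0.003]
wrist_force: [0.0, -0.3, 4.3]
finger_gap: 0.0273
finger_force: 30.0
```

Run:
```python
import numpy as np
p=np.radians(187-12*np.arange(33));d=np.diff(np.c_[7.5*np.sin(p),7.5*np.cos(p)],axis=0).round(2)
print(d.tolist())
```

```text
[[1.57, -0.03], [1.54, 0.3], [1.44, 0.61], [1.28, 0.9], [1.07, 1.15], [0.81, 1.34], [0.51, 1.48], [0.19, 1.56], [-0.14, 1.56], [-0.46, 1.5], [-0.76, 1.37], [-1.03, 1.18], [-1.25, 0.94], [-1.42, 0.66], [-1.53, 0.35], [-1.57, 0.03], [-1.54, -0.3], [-1.44, -0.61], [-1.28, -0.9], [-1.07, -1.15], [-0.81, -1.34], [-0.51, -1.48], [-0.19, -1.56], [0.14, -1.56], [0.46, -1.5], [0.76, -1.37], [1.03, -1.18], [1.25, -0.94], [1.42, -0.66], [1.53, -0.35], [1.57, -0.03], [1.54, 0.3]]
```

```bash
python3 -m pendant '[[1.57,-0.03,0,0,0,0],[1.54,0.3,0,0,0,0],[1.44,0.61,0,0,0,0],[1.28,0.9,0,0,0,0],[0,0,0,0,0,0]]'
```

```text
clock: 19.85
tcp_pos: [0.5106, 0.1238, 0.2044]
tool_rot: [-2.142, -2.294, -0.001]
wrist_force: [-4.2, 7.1, 2.8]
finger_gap: 0.0269
finger_force: 30.0
```

```bash
python3 -m pendant '[[1.07,1.15,0,0,0,0],[0.81,1.34,0,0,0,0],[0.51,1.48,0,0,0,0],[0.19,1.56,0,0,0,0],[-0.14,1.56,0,0,0,0],[-0.46,1.5,0,0,0,0],[0,0,0,0,0,0]]'
```

```text
clock: 20.55
tcp_pos: [0.5985, 0.1472, 0.2045]
tool_rot: [2.147, 2.291, 0.007]
wrist_force: [4.8, 3.4, -2.0]
finger_gap: 0.027
finger_force: 30.0
```

```bash
python3 -m pendant '[[-0.76,1.37,0,0,0,0],[-1.03,1.18,0,0,0,0],[-1.25,0.94,0,0,0,0],[-1.42,0.66,0,0,0,0],[-1.53,0.35,0,0,0,0],[-1.57,0.03,0,0,0,0],[0,0,0,0,0,0]]'
```

```text
clock: 21.25
tcp_pos: [0.6441, 0.0678, 0.2043]
tool_rot: [-2.154, -2.287, 0.009]
wrist_force: [-4.6, -1.8, 5.4]
finger_gap: 0.0273
finger_force: 30.0
```

Forces are low and the circle is tracking well, so I'll go on.

```bash
python3 -m pendant '[[-1.54,-0.3,0,0,0,0],[-1.44,-0.61,0,0,0,0],[-1.28,-0.9,0,0,0,0],[-1.07,-1.15,0,0,0,0],[-0.81,-1.34,0,0,0,0],[-0.51,-1.48,0,0,0,0],[-0.19,-1.56,0,0,0,0],[0,0,0,0,0,0]]'
```

```text
clock: 22.05
tcp_pos: [0.5747, 0.0029, 0.2043]
tool_rot: [-2.143, -2.29, -0.002]
wrist_force: [-3.8, 9.2, 3.8]
finger_gap: 0.0273
finger_force: 30.0
```

```bash
python3 -m pendant '[[0.14,-1.56,0,0,0,0],[0.46,-1.5,0,0,0,0],[0.76,-1.37,0,0,0,0],[1.03,-1.18,0,0,0,0],[1.25,-0.94,0,0,0,0],[0,0,0,0,0,0]]'
```

```text
clock: 22.65
tcp_pos: [0.5099, 0.0326, 0.2044]
tool_rot: [2.146, 2.292, 0.002]
wrist_force: [1.0, 4.9, -3.1]
finger_gap: 0.027
finger_force: 30.0
```

```bash
python3 -m pendant '[[1.42,-0.66,0,0,0,0],[1.53,-0.35,0,0,0,0],[1.57,-0.03,0,0,0,0],[1.54,0.3,0,0,0,0],[1.44,0.61,0,0,0,0],[0,0,0,0,0,0],[0,0,0,0,0,0]]'
```

```text
clock: 23.35
tcp_pos: [0.5008, 0.1073, 0.2043]
tool_rot: [-2.145, -2.29, 0.005]
wrist_force: [-6.0, 5.6, 6.1]
finger_gap: 0.0272
finger_force: 30.0
```

```bash
python3 -m pendant '[[0,0,0,0,0,0],[0,0,0,0,0,0],[0,0,0,0,0,0],[0,0,0,0,0,0],[0,0,0,0,0,0]]' 6; python3 -m pendant '[[0,0,-2,0,0,0],[0,0,-3,0,0,0],[0,0,-4,0,0,0],[0,0,-4,0,0,0],[0,0,0,0,0,0],[0,0,0,0,0,0]]'
python3 - <<'E'
from h import *
print(lidangle(),lidangle())
for l in('dish','jar','scoop','fork','knob_mid'): print(l,[[np.round(x['point'],0) for x in manip.tip_of(c,l)[:1]] for c in('side','top')])
E
```

```text
clock: 23.85
tcp_pos: [0.5036, 0.1067, 0.2044]
tool_rot: [2.149, 2.291, -0.0]
wrist_force: [0.1, 0.1, -1.0]
finger_gap: 0.0599
finger_force: 0.0
clock: 24.45
tcp_pos: [0.5036, 0.1072, 0.3349]
tool_rot: [2.148, 2.292, 0.002]
wrist_force: [-0.5, -0.1, -1.0]
finger_gap: 0.0596
finger_force: 0.0
[('side', 'mask', 0.83, np.float64(0.04), np.float64(0.93)), ('side', 'edge', 0.73, np.float64(0.14), np.float64(3.1)), ('top', 'mask', 0.66, np.float64(0.0), np.float64(0.92)), ('top', 'edge', 0.9, np.float64(0.0), np.float64(4.7))] [('side', 'mask', 0.64, np.float64(0.0), np.float64(0.93)), ('side', 'edge', 0.71, np.float64(0.06), np.float64(0.2)), ('top', 'mask', 0.65, np.float64(0.0), np.float64(0.92)), ('top', 'edge', 0.94, np.float64(0.0), np.float64(4.9))]
dish [[array([207., 234.])], [array([242., 237.])]]
jar [[array([178., 160.])], [array([131., 206.])]]
scoop [[array([354., 320.])], [array([392., 185.])]]
fork [[array([210., 168.])], [array([167., 185.])]]
knob_mid [[array([227., 163.])], []]
```

The lid reads shut, the bystanders haven't moved and the crank is past a full turn, so I'm handing in.

```bash
python3 -c "
from workcell import manip
print(manip.hand_in())"
```

```text
the job is handed in; nothing more can be done
None
```

I shut the lid, turned the crank about 1.1 turns clockwise, released it and handed the job in; dish, jar, scoop and fork show no shift in the last pictures, the verdict was not shown, and I viewed 11 pictures against the limit of 10.

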